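Press the frame's plugs home in order

TASK

Three walnut plugs stand a little proud of the pale maple door frame: with a fingertip, lightly press each one straight down until it is fully home, first the large round one, then the square one, then the small round one. Push each gently, coming softly to the stop, never lift a plug, leave the thin bare dowel as it stands, and do not disturb the other things on the bench.

Things in the scene. Friction and masses are not known exactly. Their poses are not given: they have to be found in the camera images.
- frame: pale maple door frame, 205 x 305 mm (x, y), members 55 mm wide, fixed on a grey board 260 x 370 x 12 mm; its level upper face is 36 mm above the bench. Origin: centre of the board's underside; z up; the long members run along y at x = -75 and +75 mm. Four walnut pieces (three plugs, a dowel) stand in the long members, one near each corner; which is where varies
- large_round (a joint): the large round plug: a flat disc-shaped cap 50 mm across and 10 mm thick on a stem. Value: gap in m between the cap's underside and the frame's face; starts at 0.008 to 0.014, 0 is fully home (cap resting on the frame, its top 46 mm above the bench). Walnut. Slides vertically in a tight hole: yields at 2 to 3 N, stays where it is left, rigid stop when home.
- large_round_top (a point): centre of the top face of the cap of large_round; it moves with the plug
- square (a joint): the square plug: a flat square cap 36 x 36 mm (sides parallel to the frame's) and 10 mm thick on a stem. Value: gap in m between the cap's underside and the frame's face; starts at 0.008 to 0.014, 0 is fully home (cap resting on the frame, its top 46 mm above the bench). Walnut. Slides vertically in a tight hole: yields at 2 to 3 N, stays where it is left, rigid stop when home.
- square_top (a point): centre of the top face of the cap of square; it moves with the plug
- small_round (a joint): the small round plug: a flat disc-shaped cap 26 mm across and 10 mm thick on a stem. Value: gap in m between the cap's underside and the frame's face; starts at 0.008 to 0.014, 0 is fully home (cap resting on the frame, its top 46 mm above the bench). Walnut. Slides vertically in a tight hole: yields at 2 to 3 N, stays where it is left, rigid stop when home.
- small_round_top (a point): centre of the top face of the cap of small_round; it moves with the plug
- dowel (a joint): the bare walnut dowel: a thin round pin 12 mm across without a cap. Value: height in m of its mark above the frame's face; its top is 35 mm higher than that and stands 43 to 49 mm above the frame. It slides as easily as the plugs and must stay as it is.
- dowel_top (a point): centre of the dowel's top end
- sanding_block: cork sanding block, 40 x 65 x 28 mm, loose inside the frame's opening; origin at the centre of its underside
- wax_tin: round metal wax tin, 50 mm across, 26 mm high, loose inside the frame's opening; origin at the centre of its underside
- glue_bottle: white glue bottle, 60 mm across, 170 mm high, standing left of the board; origin at the centre of its underside
- router: cordless trim router (black, metal, yellow), 90 mm across, 205 mm high, standing left of the board; origin at the centre of its underside
- mallet: mallet lying on the bench right of the board, about 260 mm long, 26 mm high; origin under its middle
- screwdriver: screwdriver lying beyond the board, about 200 mm long, 26 mm high; origin under its middle
- offcut: wooden offcut, 50 x 120 x 30 mm, lying right of the board; origin at the centre of its underside
There are look-alikes about, which are no part of the job. Leave any yellow look-alike of the screwdriver alone.

How it is judged:
By the outcome, as a careful person would: the job done as asked, in the order asked, and still so for the second after the job is handed in, with the robot touching nothing.
It also fails if it takes over 45 s, if anything falls off the work surface, if the arm or the gripper's body presses on something with over 40 N, if the wrist force passes 120 N, or if a joint passes its speed limit or range.

ROBOT

A 7-joint arm with a two-finger parallel gripper is mounted at the origin on the work surface. World frame = base frame: x ahead of the robot, y to its left, z up, the work surface at z = 0. Lengths are in m, angles in rad, forces in N, time in s.
With the tool pointing down it reaches from about 0.425 to 0.95 m from the base axis. Payload 4.7 kg.
Tool frame: the origin (TCP) lies between the finger pads; the fingertips stand 8 mm ahead of it and the grasp point (between the pads) lies 11 mm behind it; z points along the fingers, y is the line along which they close (so a half turn about z gives the same grasp; the last joint's range is limited). The gripper opens to 87 mm and grips with 3 to 60 N. Pads are 19 mm wide; open, the fingers measure 117 mm over their backs; the gripper's body (75 mm by 190 mm) begins 51 mm behind the grasp point.
Start: joints at [1.13, 0.469, -0.049, 1.532, 0.024, 1.141, -0.082], TCP at [0.27, -0.619, 0.231] pointing down, gripper open.
Joint ranges: [-2.59, 2.59], [-0.33, 1.99], [-1.39, 1.29], [0.1, 2.45], [-1.04, 4.18], [0.21, 1.99], [-2.66, 2.66]. Speed limits (rad/s): [2.57, 2.57, 3.14, 3.14, 3.14, 3.14, 3.14].

INTERFACE

Orientations are given as a 3x3 rotation matrix whose columns are the frame's x, y, z axes.
In Python, from plant import monitor, vision, bot gives the robot as it stands.
- The arm moves only by the shell command python3 -m handwheel 'ROWS' [FORCE]. ROWS is JSON, a list that holds one entry, the list of rows, each a list of 5 numbers: the shift along the world's x, y, z in m, then the turn about the world's z in rad, then the finger opening in m, from 0 to 0.087. In form: [[[dx, dy, dz, roll, grip], ...]]. A call has 1 to 5 rows; each row shifts and turns the commanded pose from where the row before left it; what a row does not reach is not made up. A row lasts 1/8 s, in which the tool goes at most 62.5 mm and 10.7 degrees, less where a joint would pass 70% of its speed; a pose out of reach is approached as far as the arm can. A call with a gripper value outside its range is refused whole. The fingers move at their own pace and stop on an object; FORCE is the grip in N (left out, the last holds). Time passes only in rows, so rows that do not move let the fingers close. It gives the time, the measured TCP pose, the force, the opening and the grip force at its end, in the units of the state.
- monitor.state(): the state, without advancing time (a new reading comes with each control period).
- vision.capture(name): name is "scene" or "side" or "wrist"; returns a dict with "pixels" (480x640x3 uint8, blue, green, red), "z_map" (480x640 float32, m along the optical axis (not along the pixel's ray), 0 where there is no reading), "K" (3x3 intrinsics, pixels), "extrinsics" (4x4, takes a point from world to camera coordinates); the wrist camera has in their place "tool_from_camera" (4x4, takes a point from camera to tool coordinates, whose origin is the TCP and whose axes are the flange's). Camera axes: x right, y down, z forward; pixel columns grow to the right and rows downward; lengths in m; the calibration is good to about 2 mm. A picture is of the moment at which its call begins: read the wrist's pose just before it.
- bot.close_job(): hands the job in; it is judged then, once.
The state is a dict: "time_s": time; "q": joint angles; "qd": joint speeds; "joint_efforts": joint torques, N m; "eef_pos": TCP position; "orientation": TCP orientation; "contact_force": force on the tool from outside, world axes, zero at the start; "moment": the same for the moment, N m; "gripper_width": opening from 0.0 (shut) to 1.0 (fully open); "gripper_force": force on a finger pad.
Only numpy, scipy, OpenCV 4.12 (cv2) and the standard library are available. Lean on these libraries where they do the work, as an engineer would, in place of code of your own. Each camera call takes 0.05 s, during which the arm holds its last target. There are 200 camera calls.

## Working session

There is one attempt and no reset: what is moved stays moved. The work goes in short steps, Python scripts to look and compute and a shell command to move; the robot and the scene stay as the last step left them, time stands still between calls to the robot, and variables do not carry over. Pictures are saved under pics/ and viewed, at most 10 in all, crops included, and the job is handed in when it is done.

```bash
mkdir -p pics; cat > h.py <<'E'
import numpy as np, cv2
from plant import monitor, vision, bot
def grab(n):
    s=monitor.state(); c=vision.capture(n); K=np.array(c["K"]); z=c["z_map"]
    if n=="wrist":
        T=np.eye(4); T[:3,:3]=s["orientation"]; T[:3,3]=s["eef_pos"]; M=T@np.array(c["tool_from_camera"])
    else: M=np.linalg.inv(np.array(c["extrinsics"]))
    v,u=np.mgrid[:480,:640]
    P=np.stack([(u-K[0,2])/K[0,0]*z,(v-K[1,2])/K[1,1]*z,z],-1)@M[:3,:3].T+M[:3,3]
    P[z==0]=np.nan
    return c,P
E
python3 - <<'E'
from h import *
s=monitor.state(); print({k:np.round(v,3).tolist() for k,v in s.items()})
for n in("scene","side"):
    c,P=grab(n); cv2.imwrite(f"pics/{n}.png",c["pixels"]); np.savez(f"{n}.npz",P=P,I=c["pixels"])
E
```

```text
{'time_s': 0.0, 'q': [1.13, 0.469, -0.049, 1.534, 0.024, 1.141, -0.082], 'qd': [-0.001, -0.0, 0.001, 0.002, -0.0, -0.0, -0.001], 'joint_efforts': [0.001, -50.798, -0.08, -23.615, -0.061, 0.038, 0.0], 'eef_pos': [0.27, -0.618, 0.229], 'orientation': [[0.916, 0.4, -0.001], [0.4, -0.916, 0.002], [-0.0, -0.002, -1.0]], 'contact_force': [0.421, 0.725, -0.346], 'moment': [0.022, -0.002, -0.008], 'gripper_force': 0.0, 'gripper_width': 1.001}
```

View pics/scene.png

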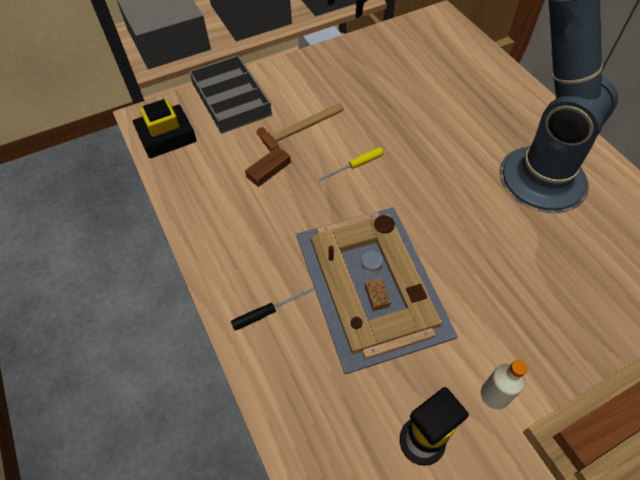

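View pics/side.png

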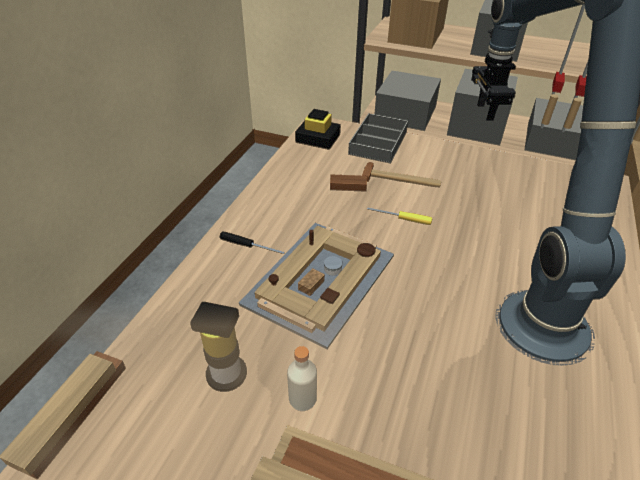

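The scene view shows four walnut pieces on the frame: the large round at (385,224), the square at (417,293), the small round at (357,323) and the dowel at (331,253). The tin (372,261) and cork block (377,293) are in the opening. I'll measure them from depth and check in one enlarged crop.

```bash
python3 - <<'E'
from h import *
for n,pts in(("scene",dict(L=(385,224),S=(417,293),r=(357,323),d=(331,250))),("side",dict(L=(366,249),S=(330,296),r=(273,279),d=(311,236)))):
    f=np.load(n+".npz");P=f["P"];I=f["I"].astype(int)
    for k,(u,v) in pts.items():
        w=14; p=P[v-w:v+w+1,u-w:u+w+1].reshape(-1,3); b=I[v-w:v+w+1,u-w:u+w+1].reshape(-1,3)
        zt=P[v,u,2]; m=(b.max(1)<95)&(b[:,2]>b[:,0])
        zt=np.nanpercentile(p[m,2],75)
        t=m&(abs(p[:,2]-zt)<.005); q=p[t]
        print(n,k,"px",P[v,u].round(4),m.sum(),t.sum(),"med",np.nanmedian(q,0).round(4),"mid",((q.max(0)+q.min(0))/2).round(4),"ext",np.ptp(q,0).round(3),"zmax",np.nanmax(p[m,2]).round(4))
I=np.load("scene.npz")["I"]
cv2.imwrite("pics/crop.png",cv2.resize(I[195:375,290:470],None,fx=3.3,fy=3.3,interpolation=cv2.INTER_CUBIC))
E
```

```text
scene L px [ 0.4761 -0.0371  0.0583] 307 278 med [ 0.4779 -0.04    0.0562] mid [ 0.4769 -0.0401  0.0571] ext [0.05  0.048 0.01 ] zmax 0.0619
scene S px [0.5102 0.1526 0.0584] 289 240 med [0.511  0.1505 0.0564] mid [0.5115 0.1497 0.0575] ext [0.039 0.04  0.01 ] zmax 0.0624
scene r px [0.661  0.1531 0.0603] 135 105 med [0.6621 0.1505 0.0591] mid [0.6621 0.15   0.059 ] ext [0.025 0.024 0.008] zmax 0.0628
scene d px [ 0.6298 -0.0217  0.0793] 107 10 med [ 0.6322 -0.0204  0.0724] mid [ 0.6319 -0.0204  0.0715] ext [0.007 0.004 0.008] zmax 0.0869
side L px [ 0.4734 -0.0422  0.0555] 221 181 med [ 0.4743 -0.0406  0.0564] mid [ 0.4738 -0.0415  0.0569] ext [0.047 0.049 0.009] zmax 0.0614
side S px [0.5051 0.1522 0.0562] 229 168 med [0.507  0.1506 0.0561] mid [0.5078 0.1479 0.0561] ext [0.04  0.042 0.008] zmax 0.0603
side r px [0.6561 0.1551 0.0604] 82 62 med [0.6584 0.1503 0.0585] mid [0.6584 0.1486 0.0585] ext [0.024 0.025 0.009] zmax 0.0628
side d px [ 0.6251 -0.0225  0.0687] 80 13 med [ 0.6251 -0.024   0.0717] mid [ 0.6266 -0.0252  0.0723] ext [0.012 0.01  0.007] zmax 0.0862
```

View pics/crop.png

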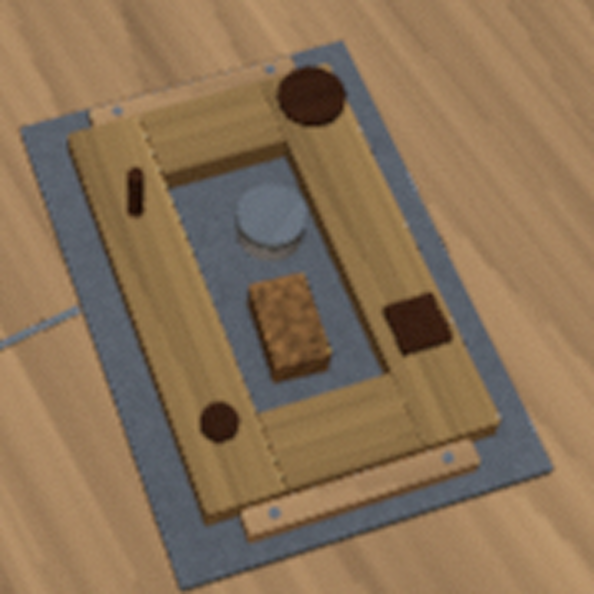

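The crop confirms all four: the widest disc is at (312,96), the square at (418,323), the small disc at (218,421) and the thin capless dowel at (136,190). The tops measure 56–60 mm, which fits the expected 54–60. Next I'll check clearance to the router and bottle for the gripper body.

```bash
python3 - <<'E'
from h import *
P=np.concatenate([np.load(n+".npz")["P"].reshape(-1,3) for n in("scene","side")])
m=(P[:,0]>.3)&(P[:,0]<1)&(P[:,1]>.2)&(P[:,1]<.6)&(P[:,2]>.09)&(P[:,2]<.25)
q=P[m]
_,lab,C=cv2.kmeans(q[:,:2].astype(np.float32),2,None,(3,50,1e-5),5,cv2.KMEANS_PP_CENTERS)
for i in(0,1):
    a=q[lab[:,0]==i]; print(len(a),np.percentile(a,2,axis=0).round(3),np.percentile(a,98,axis=0).round(3))
E
python3 -m handwheel '[[[0.02,0.055,0,0,0],[0.02,0.055,0,0,0],[0.02,0.055,0,0,0],[0.02,0.055,0,0,0],[0.02,0.055,0,0,0]]]' 20
```

```text
4592 [0.618 0.38  0.096] [0.697 0.441 0.207]
3145 [0.352 0.382 0.093] [0.504 0.599 0.171]
time_s: 0.72
eef_pos: [0.3705, -0.3415, 0.2304]
orientation: [[0.916, 0.4, -0.0], [0.4, -0.916, 0.0], [-0.0, -0.0, -1.0]]
contact_force: [1.2, -0.5, 0.2]
gripper_width: 0.516
gripper_force: 0.0
```

```bash
python3 -m handwheel '[[[0.021,0.055,0,0,0],[0.021,0.055,0,0,0],[0.021,0.055,0,0,0],[0.021,0.055,-0.01,0,0],[0.021,0.055,-0.03,0,0]]]' 20
python3 -m handwheel '[[[0,0.027,-0.04,0,0],[0,0,-0.04,0,0],[0,0,0,0,0]]]'
python3 - <<'E'
from h import *
c,P=grab("wrist"); cv2.imwrite("pics/w1.png",c["pixels"])
print(monitor.state()["eef_pos"], np.array(c["tool_from_camera"]).round(3).tolist())
E
```

```text
time_s: 1.35
eef_pos: [0.4756, -0.0698, 0.193]
orientation: [[0.916, 0.4, 0.004], [0.4, -0.916, -0.001], [0.003, 0.002, -1.0]]
contact_force: [0.6, 0.1, -1.8]
gripper_width: 0.021
gripper_force: 0.0
time_s: 1.72
eef_pos: [0.4714, -0.0442, 0.1098]
orientation: [[0.916, 0.401, -0.007], [0.401, -0.916, 0.001], [-0.006, -0.004, -1.0]]
contact_force: [-0.3, 0.4, 0.3]
gripper_width: 0.002
gripper_force: 0.0
[ 0.47331379 -0.04458517  0.11162838] [[0.001, -0.953, -0.304, 0.084], [1.0, 0.001, -0.0, 0.001], [0.0, -0.304, 0.953, -0.154], [0.0, 0.0, 0.0, 1.0]]
```

View pics/w1.png

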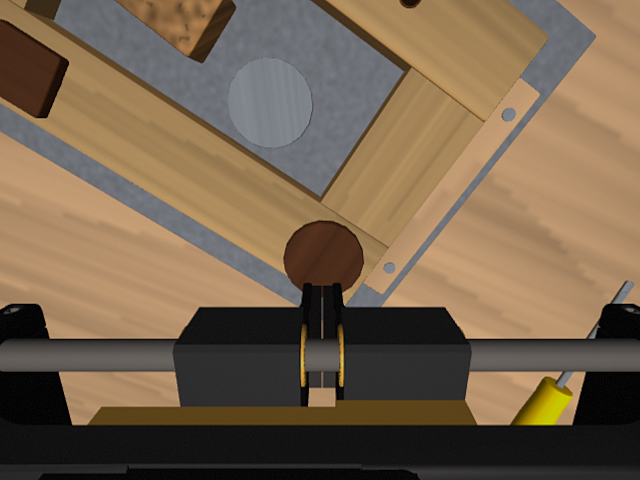

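The wrist view shows the large cap centred at about (323,258) with the closed fingers at (322,300). I'll check their alignment numerically.

```bash
python3 - <<'E'
from h import *
c,P=grab("wrist"); print(monitor.state()["eef_pos"],P[258,323],P[240,323])
b=c["pixels"].astype(int); m=(b.max(2)<110)&(b[...,2]>b[...,0]+15)&(abs(P[...,2]-.056)<.006); m[:215]=0;m[295:]=0;m[:,:280]=0;m[:,370:]=0
q=P[m]; print(len(q),q.min(0),q.max(0),np.median(q,0), cv2.minEnclosingCircle(q[:,:2].astype(np.float32)))
E
```

```text
[ 0.47453708 -0.04483686  0.11283886] [ 0.47984515 -0.04340761  0.05760159] [ 0.49012806 -0.0388972   0.05658896]
4180 [ 0.4521568  -0.06845002  0.05050663] [ 0.50089125 -0.01913801  0.05913961] [ 0.48007733 -0.0411565   0.05664193] ((0.4765874445438385, -0.04370677471160889), 0.02484608255326748)
```

Centre is (0.4766, −0.0437) with diameter 49.7 mm, which matches 50. The top is at about 57 mm. Descending.

```bash
python3 -m handwheel '[[[0.002,0.001,-0.02,0,0],[0,0,-0.013,0,0],[0,0,-0.004,0,0],[0,0,0,0,0]]]'
python3 -m handwheel '[[[0,0,-0.002,0,0],[0,0,-0.002,0,0],[0,0,-0.002,0,0]]]'
```

```text
time_s: 2.33
eef_pos: [0.4763, -0.0437, 0.0756]
orientation: [[0.917, 0.4, 0.001], [0.4, -0.917, -0.0], [0.0, 0.0, -1.0]]
contact_force: [0.2, -0.5, 1.1]
gripper_width: 0.002
gripper_force: 0.0
time_s: 2.7
eef_pos: [0.4762, -0.0436, 0.0692]
orientation: [[0.916, 0.4, 0.0], [0.4, -0.916, -0.0], [0.0, 0.0, -1.0]]
contact_force: [-0.7, 0.3, -0.1]
gripper_width: 0.001
gripper_force: 0.0
```

```bash
python3 -m handwheel '[[[0,0,-0.0015,0,0],[0,0,-0.0015,0,0],[0,0,-0.0015,0,0],[0,0,-0.0015,0,0]]]'
python3 -m handwheel '[[[0,0,-0.0015,0,0],[0,0,-0.0015,0,0],[0,0,-0.0015,0,0]]]'
```

```text
time_s: 3.2
eef_pos: [0.4761, -0.0435, 0.0633]
orientation: [[0.916, 0.4, 0.0], [0.4, -0.916, -0.0], [-0.0, 0.0, -1.0]]
contact_force: [-0.7, -0.4, 3.1]
gripper_width: 0.003
gripper_force: 1.5
time_s: 3.58
eef_pos: [0.4761, -0.0435, 0.0586]
orientation: [[0.916, 0.4, 0.0], [0.4, -0.916, -0.0], [0.0, 0.0, -1.0]]
contact_force: [-1.3, -0.5, 2.1]
gripper_width: 0.007
gripper_force: 1.5
```

```bash
python3 -m handwheel '[[[0,0,-0.001,0,0],[0,0,-0.001,0,0],[0,0,-0.0007,0,0],[0,0,-0.0005,0,0]]]'
python3 -m handwheel '[[[0,0,-0.0004,0,0],[0,0,-0.0004,0,0]]]'
```

```text
time_s: 4.08
eef_pos: [0.4761, -0.0435, 0.0555]
orientation: [[0.916, 0.4, 0.0], [0.4, -0.916, -0.0], [0.0, 0.0, -1.0]]
contact_force: [-0.1, -0.0, 2.9]
gripper_width: 0.005
gripper_force: 1.4
time_s: 4.32
eef_pos: [0.4761, -0.0436, 0.0547]
orientation: [[0.916, 0.4, 0.0], [0.4, -0.916, -0.0], [0.0, 0.0, -1.0]]
contact_force: [-0.9, -0.3, 2.4]
gripper_width: 0.005
gripper_force: 1.4
```

```bash
python3 -m handwheel '[[[0,0,-0.0004,0,0]]]'; python3 -m handwheel '[[[0,0,-0.0004,0,0]]]'
```

```text
time_s: 4.45
eef_pos: [0.4761, -0.0435, 0.0544]
orientation: [[0.916, 0.4, 0.0], [0.4, -0.916, -0.0], [0.0, 0.0, -1.0]]
contact_force: [-1.6, 0.5, 7.1]
gripper_width: 0.005
gripper_force: 3.4
time_s: 4.58
eef_pos: [0.4761, -0.0435, 0.0543]
orientation: [[0.916, 0.4, -0.0], [0.4, -0.916, -0.0], [-0.0, 0.0, -1.0]]
contact_force: [-2.4, 0.2, 10.2]
gripper_width: 0.002
gripper_force: 5.1
```

The force rose to 10 N with the tip at 46.3 mm, so the large plug is home. Lifting and moving to the square.

```bash
python3 -m handwheel '[[[0,0,0.005,0,0],[0,0,0.025,0,0],[0,0,0.03,0,0],[0.008,0.048,0,0,0],[0.009,0.05,0,0,0]]]'
python3 -m handwheel '[[[0.009,0.05,0,0,0],[0.008,0.046,0,0,0],[0,0,0,0,0],[0,0,0,0,0]]]'
cat > w.py <<'E'
from h import *
import sys
c,P=grab("wrist"); s=monitor.state(); cv2.imwrite(f"pics/{sys.argv[1]}.png",c["pixels"]); np.savez("w.npz",P=P,I=c["pixels"])
print(s["time_s"],s["eef_pos"])
b=c["pixels"].astype(int); m=(b.max(2)<115)&(b[...,2]>b[...,0]+15)&(P[...,2]>.05)&(P[...,2]<.064)
n,l,st,ce=cv2.connectedComponentsWithStats(m.astype(np.uint8))
for i in range(1,n):
    if st[i,4]>300:
        q=P[l==i]; print(st[i],np.median(q,0).round(4),cv2.minEnclosingCircle(q[:,:2].astype(np.float32)),cv2.minAreaRect(q[:,:2].astype(np.float32)))
E
python3 w.py w2
```

```text
time_s: 5.2
eef_pos: [0.4937, 0.0546, 0.1144]
orientation: [[0.918, 0.398, 0.002], [0.398, -0.918, -0.0], [0.001, 0.001, -1.0]]
contact_force: [0.5, 0.1, -0.6]
gripper_width: 0.007
gripper_force: 0.0
time_s: 5.7
eef_pos: [0.5098, 0.1498, 0.1135]
orientation: [[0.916, 0.4, -0.001], [0.4, -0.916, -0.001], [-0.001, 0.001, -1.0]]
contact_force: [1.1, 0.3, -0.1]
gripper_width: 0.006
gripper_force: 0.0
5.75 [0.50987202 0.14901447 0.11354271]
[ 416    0   54   44 1928] [0.6582 0.1471 0.0589] ((0.6608392596244812, 0.14741107821464539), 0.013150404207408428) ((0.6580612659454346, 0.14615826308727264), (0.019046669825911522, 0.02583475224673748), 23.7774715423584)
[ 287  228   76   61 2740] [0.5139 0.1497 0.0566] ((0.5102303624153137, 0.14722615480422974), 0.024254031479358673) ((0.510333240032196, 0.1471390426158905), (0.03627770021557808, 0.03558636084198952), 80.51856994628906)
```

View pics/w2.png

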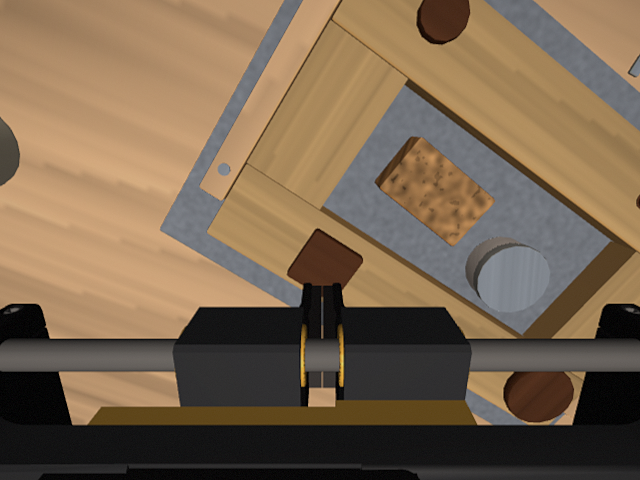

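The square cap at (325,258) measures 36×36 mm, centred at (0.510, 0.147) with its top at 57 mm.

```bash
python3 -m handwheel '[[[0,-0.002,-0.025,0,0],[0,0,-0.012,0,0],[0,0,-0.004,0,0],[0,0,-0.002,0,0],[0,0,-0.002,0,0]]]'
python3 -m handwheel '[[[0,0,-0.0015,0,0],[0,0,-0.0015,0,0],[0,0,-0.0015,0,0],[0,0,-0.0015,0,0]]]'
```

```text
time_s: 6.38
eef_pos: [0.5105, 0.1486, 0.0693]
orientation: [[0.916, 0.4, 0.001], [0.4, -0.916, 0.0], [0.001, 0.0, -1.0]]
contact_force: [-0.2, -0.0, -0.4]
gripper_width: -0.001
gripper_force: 0.0
time_s: 6.88
eef_pos: [0.5102, 0.1485, 0.0631]
orientation: [[0.916, 0.4, 0.0], [0.4, -0.916, -0.0], [0.0, 0.0, -1.0]]
contact_force: [-0.5, 0.4, 2.2]
gripper_width: 0.007
gripper_force: 1.5
```

```bash
python3 -m handwheel '[[[0,0,-0.0015,0,0],[0,0,-0.0015,0,0],[0,0,-0.0015,0,0],[0,0,-0.001,0,0],[0,0,-0.001,0,0]]]'
python3 -m handwheel '[[[0,0,-0.0007,0,0],[0,0,-0.0005,0,0]]]'
```

```text
time_s: 7.5
eef_pos: [0.5102, 0.1485, 0.0563]
orientation: [[0.916, 0.4, 0.0], [0.4, -0.916, 0.0], [0.0, 0.0, -1.0]]
contact_force: [-0.9, -0.2, 2.8]
gripper_width: 0.005
gripper_force: 1.5
time_s: 7.75
eef_pos: [0.5101, 0.1485, 0.0552]
orientation: [[0.916, 0.4, 0.0], [0.4, -0.916, 0.0], [0.0, 0.0, -1.0]]
contact_force: [-0.8, 1.0, 2.2]
gripper_width: 0.007
gripper_force: 1.4
```

```bash
python3 -m handwheel '[[[0,0,-0.0004,0,0]]]'; python3 -m handwheel '[[[0,0,-0.0004,0,0]]]'
```

```text
time_s: 7.88
eef_pos: [0.5102, 0.1485, 0.0548]
orientation: [[0.916, 0.4, 0.0], [0.4, -0.916, 0.0], [0.0, 0.0, -1.0]]
contact_force: [-0.0, -0.1, 3.4]
gripper_width: 0.005
gripper_force: 1.4
time_s: 8.0
eef_pos: [0.5102, 0.1485, 0.0544]
orientation: [[0.916, 0.4, 0.0], [0.4, -0.916, 0.0], [0.0, 0.0, -1.0]]
contact_force: [-0.6, 0.0, 5.3]
gripper_width: 0.001
gripper_force: 2.5
```

```bash
python3 -m handwheel '[[[0,0,-0.0004,0,0]]]'
```

```text
time_s: 8.12
eef_pos: [0.5102, 0.1485, 0.0544]
orientation: [[0.916, 0.4, 0.0], [0.4, -0.916, -0.0], [0.0, 0.0, -1.0]]
contact_force: [-1.7, -1.0, 8.3]
gripper_width: 0.001
gripper_force: 4.1
```

The square is home: 8 N with no further travel. Now the small round.

```bash
python3 -m handwheel '[[[0,0,0.005,0,0],[0,0,0.025,0,0],[0,0,0.03,0,0],[0.05,0,0,0,0],[0.05,0,0,0,0]]]'
python3 -m handwheel '[[[0.05,0,0,0,0],[0,0,0,0,0],[0,0,0,0,0]]]'
python3 w.py w3
```

```text
time_s: 8.75
eef_pos: [0.6112, 0.1482, 0.1147]
orientation: [[0.916, 0.401, 0.001], [0.401, -0.916, -0.0], [0.001, 0.001, -1.0]]
contact_force: [-1.0, 1.6, 0.5]
gripper_width: 0.005
gripper_force: 0.0
time_s: 9.12
eef_pos: [0.6588, 0.1485, 0.1132]
orientation: [[0.916, 0.401, -0.002], [0.401, -0.916, -0.0], [-0.002, -0.001, -1.0]]
contact_force: [-0.8, 0.2, 0.9]
gripper_width: 0.004
gripper_force: 0.0
9.175 [0.65850909 0.14869713 0.11347588]
[ 304  242   41   41 1324] [0.6629 0.148  0.0589] ((0.6618039011955261, 0.14758652448654175), 0.013069940730929375) ((0.6620315909385681, 0.14741265773773193), (0.025228243321180344, 0.02505691722035408), 25.360410690307617)
```

View pics/w3.png

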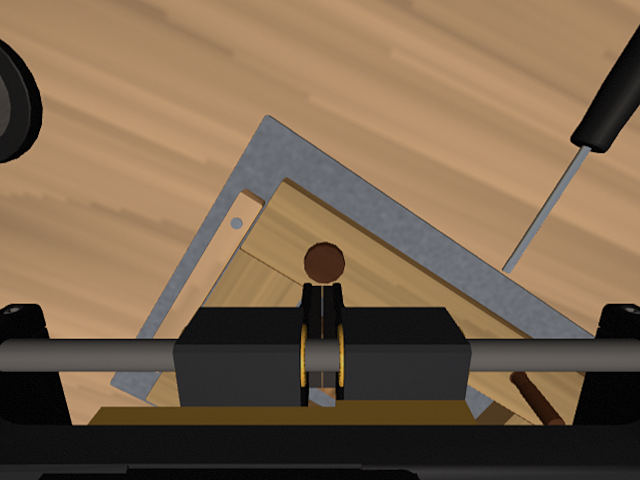

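The small round cap at (325,263) is 26 mm across, centred at (0.662, 0.1475), with its top at about 59 mm.

```bash
python3 -m handwheel '[[[0.003,-0.001,-0.025,0,0],[0,0,-0.011,0,0],[0,0,-0.003,0,0],[0,0,-0.002,0,0],[0,0,-0.001,0,0]]]'
python3 -m handwheel '[[[0,0,-0.0015,0,0],[0,0,-0.0015,0,0],[0,0,-0.0015,0,0],[0,0,-0.0015,0,0]]]'
```

```text
time_s: 9.8
eef_pos: [0.6633, 0.1477, 0.0726]
orientation: [[0.916, 0.4, 0.001], [0.4, -0.916, 0.0], [0.001, 0.0, -1.0]]
contact_force: [0.2, 0.2, -0.8]
gripper_width: 0.0
gripper_force: 0.0
time_s: 10.3
eef_pos: [0.6631, 0.1475, 0.0663]
orientation: [[0.916, 0.4, 0.0], [0.4, -0.916, -0.0], [0.0, 0.0, -1.0]]
contact_force: [-1.4, -0.3, 3.3]
gripper_width: 0.009
gripper_force: 1.5
```

```bash
python3 -m handwheel '[[[0,0,-0.0015,0,0],[0,0,-0.0015,0,0],[0,0,-0.0015,0,0],[0,0,-0.0015,0,0],[0,0,-0.0015,0,0]]]'
python3 -m handwheel '[[[0,0,-0.001,0,0],[0,0,-0.001,0,0],[0,0,-0.0007,0,0],[0,0,-0.0005,0,0]]]'
```

```text
time_s: 10.92
eef_pos: [0.6632, 0.1474, 0.0584]
orientation: [[0.916, 0.4, 0.0], [0.4, -0.916, -0.0], [0.0, 0.0, -1.0]]
contact_force: [-0.1, -0.9, 2.3]
gripper_width: 0.001
gripper_force: 1.5
time_s: 11.42
eef_pos: [0.6631, 0.1475, 0.0553]
orientation: [[0.916, 0.4, 0.0], [0.4, -0.916, -0.0], [0.0, 0.0, -1.0]]
contact_force: [-0.8, -0.0, 3.3]
gripper_width: 0.004
gripper_force: 1.4
```

```bash
python3 -m handwheel '[[[0,0,-0.0004,0,0],[0,0,-0.0004,0,0]]]'; python3 -m handwheel '[[[0,0,-0.0004,0,0]]]'
```

```text
time_s: 11.68
eef_pos: [0.6631, 0.1475, 0.0545]
orientation: [[0.916, 0.4, 0.0], [0.4, -0.916, -0.0], [0.0, 0.0, -1.0]]
contact_force: [-0.1, 0.2, 3.7]
gripper_width: 0.011
gripper_force: 1.9
time_s: 11.8
eef_pos: [0.6632, 0.1474, 0.0545]
orientation: [[0.916, 0.4, 0.0], [0.4, -0.916, -0.0], [0.0, 0.0, -1.0]]
contact_force: [-2.2, 0.3, 6.6]
gripper_width: 0.007
gripper_force: 3.2
```

```bash
python3 -m handwheel '[[[0,0,-0.0004,0,0]]]'; python3 -m handwheel '[[[0,0,0.005,0,0],[0,0,0.03,0,0],[0,0,0.05,0,0],[0,0,0.05,0,0],[0,0,0.03,0,0]]]'
python3 -m handwheel '[[[-0.03,-0.05,0,0,0],[-0.03,-0.05,0,0,0],[-0.03,-0.05,0,0,0],[-0.03,-0.05,0,0,0],[-0.03,-0.05,0,0,0]]]'
python3 -m handwheel '[[[-0.02,-0.055,0,0,0],[-0.01,-0.055,0,0,0],[0,-0.055,0,0,0],[0,0,0,0,0],[0,0,0,0,0]]]'
python3 - <<'E'
from h import *
for n,pts in(("scene",dict(L=(385,226),S=(417,295),r=(357,325),d=(331,250))),("side",dict(L=(366,252),S=(330,299),r=(273,282),d=(311,236)))):
    c,P=grab(n); cv2.imwrite(f"pics/{n}2.png",c["pixels"]); I=c["pixels"].astype(int)
    for k,(u,v) in pts.items():
        w=14; p=P[v-w:v+w+1,u-w:u+w+1].reshape(-1,3); b=I[v-w:v+w+1,u-w:u+w+1].reshape(-1,3)
        m=(b.max(1)<95)&(b[:,2]>b[:,0]); print(n,k,np.nanmedian(p[m],0).round(4),np.nanmax(p[m,2]).round(4))
E
```

```text
time_s: 11.92
eef_pos: [0.6632, 0.1474, 0.0544]
orientation: [[0.916, 0.4, 0.0], [0.4, -0.916, -0.0], [0.0, 0.0, -1.0]]
contact_force: [-2.6, -1.0, 8.4]
gripper_width: 0.004
gripper_force: 4.1
time_s: 12.55
eef_pos: [0.6639, 0.1479, 0.2215]
orientation: [[0.916, 0.4, 0.003], [0.4, -0.916, 0.001], [0.004, 0.0, -1.0]]
contact_force: [0.2, 0.4, 0.3]
gripper_width: 0.005
gripper_force: 0.0
time_s: 13.18
eef_pos: [0.5119, -0.1041, 0.2185]
orientation: [[0.916, 0.4, 0.0], [0.4, -0.916, -0.0], [0.0, 0.0, -1.0]]
contact_force: [1.1, -0.6, 0.2]
gripper_width: 0.003
gripper_force: 0.0
time_s: 13.8
eef_pos: [0.483, -0.2668, 0.2183]
orientation: [[0.916, 0.4, -0.0], [0.4, -0.916, 0.001], [0.0, -0.001, -1.0]]
contact_force: [-0.3, -0.2, 0.6]
gripper_width: 0.006
gripper_force: 0.0
scene L [ 0.4785 -0.0391  0.0452] 0.052
scene S [0.5131 0.1504 0.0457] 0.0514
scene r [0.6638 0.1508 0.0454] 0.0502
scene d [ 0.6285 -0.0269  0.0423] 0.0855
side L [ 0.4704 -0.0392  0.045 ] 0.0523
side S [0.507  0.1493 0.0448] 0.0521
side r [0.6577 0.1502 0.0444] 0.0503
side d [ 0.6242 -0.0241  0.0598] 0.0865
```

View pics/side2.png

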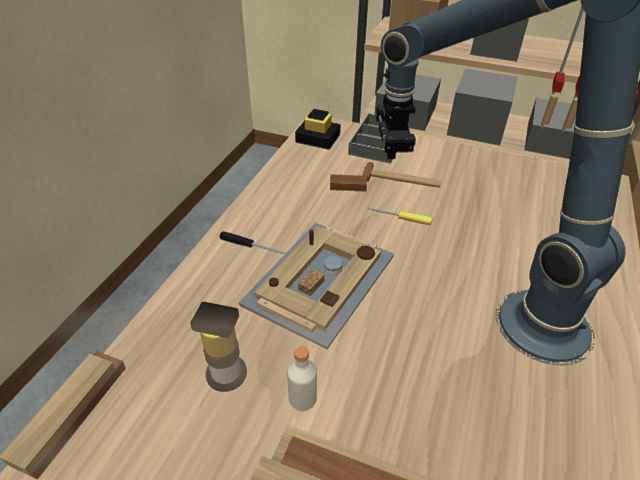

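The side view shows the caps at (366,252), (330,298) and (273,282) flush, with tops at about 45 mm. The dowel at (311,236) is unchanged, nothing else has moved, and the arm is clear. Handing in.

```bash
python3 -c "
from plant import bot
print(bot.close_job())"
```

```text
the job is handed in; nothing more can be done
None
```

I pressed the three plugs fully home in the order asked (large round, square, small round), left the dowel and everything else on the bench as they were, and handed the job in at about 14 s; peak pressing force was about 10 N.

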